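# Shift the grinding head into third

## Task

Put the glass-grinding head into its third speed: push the gearstick forward out of the near slot in which it stands into the cross channel, push it across to the right-hand end of the channel, then push it forward, away from the robot, fully home into the third slot. Left and right are as seen from the robot, facing the machine. Only push the stick or its ball with the fingers: do not take it between them, do not force it, do not let it run into any other slot on the way, and leave the glasses and the other loose things where they are.

Things in the scene. Friction and masses are not known exactly. Their poses are not given: they have to be found in the camera images.
- gearbox: fixed blue gearbox of a grinding head. Origin on the table under the gate's middle; x points forward (away from the robot, within 0.3 rad), y left, z up. Housing x -130..130, y -220..140 mm, 100 mm high; foot plate 280 x 400 x 12 mm. A grinding wheel, 170 mm across, top at z = 180 mm, is on its left at y = 207..267 mm
- gate: the gear gate on the gearbox: level steel plate 130 x 130 x 6 mm, upper face at z = 120 mm. Origin and axes are the gearbox's. A cross channel 24 mm wide runs along y at x = 0, from y = 46 to -46 mm. Slots 24 mm wide at y = 34 (first), 0 (second) and -34 mm (third) lead forward to x = 43 mm; near slots to x = -43 mm exist at y = 34 and 0 only. Teeth 10 mm thick, round-ended
- gearstick: steel rod 14 mm thick through the gate with a black ball on top (22 mm collar, 12 mm high, under the ball). Origin at its pivot, 20 mm above the gearbox's origin; z along the rod, ball centre 200 mm along it. Starts leaning left and towards the robot, in the near slot of the left lane. Stays where it is left; takes about 2 to 4 N at the ball to move
- ball (a point): centre of the gearstick's black ball, 44 mm across. In the gearbox frame: (200 sin f, -200 sin c cos f, 20 + 200 cos c cos f) mm, with c = lever_cross, f = lever_fore; 220 mm above the table when upright, about 200 mm in the ends of the outer slots
- third_slot (a point): point at the level of the gate's upper face, in the middle of the third slot: 28 mm forward and 34 mm to the right of the gate's middle
- lever_cross (a joint): sideways lean of the gearstick, rad: positive leans right (towards the gearbox's -y). About -0.34 in the left lane (first slot), 0 in the middle lane, 0.34 in the right-hand lane (third slot); the slots leave about 0.035 of play
- lever_fore (a joint): fore-and-aft lean of the gearstick, rad: positive leans forward, away from the robot. 0 in the middle of the cross channel (about 0.045 of play there), about 0.32 fully home in a forward slot, -0.32 at the end of a near slot
- sake_cup: a small cut-glass cup standing mouth down on the right-hand part of the gearbox's top, 48 mm across and 50 mm high; origin at the centre of its underside. Leave alone
- brush: a hand brush 170 mm long lying on the right-hand part of the gearbox's top; origin under its middle. Leave alone
- tumbler_a: cut-glass tumbler standing mouth down in the wooden tray, 80 mm across, 95 mm high; origin at the centre of its underside. Leave alone
- tumbler_b: the same as tumbler_a
- tumbler_c: cut-glass tumbler, 72 mm across, 85 mm high, in the tray; origin at the centre of its underside. Leave alone
- wooden_cup: square open box of pale wood, 85 mm wide and 58 mm high, in the tray; origin at the centre of its underside. Leave alone
- spanner: steel spanner 190 mm long lying on the table on the robot's left; origin under its middle. Leave alone
- slurry_pot: open steel pot, 90 mm across, 70 mm high, on the table on the robot's left; origin at the centre of its underside. Leave alone

How it is judged:
By the outcome, as a careful person would: the job done as asked, in the order asked, and still so for the second after the job is handed in, with the robot touching nothing.
It also fails if it takes over 59 s, if anything falls off the work surface, if the arm or the gripper's body presses on something with over 40 N, if the wrist force passes 120 N, or if a joint passes its speed limit or range.

## Robot

A 7-joint arm with a two-finger parallel gripper is mounted at the origin on the work surface. World frame = base frame: x ahead of the robot, y to its left, z up, the work surface at z = 0. Lengths are in mm, angles in degrees, forces in N, time in s.
With the tool pointing down it reaches from about 400 to 875 mm from the base axis. Payload 6.5 kg.
Tool frame: the origin (TCP) lies on the front face of the gripper's body, between the roots of the fingers; the fingertips stand 73 mm ahead of it and the grasp point (between the pads) lies 54 mm ahead of it (bot.tip_extent is the z of the fingertips in the tool frame, in mm); z points along the fingers, y is the line along which they close (so a half turn about z gives the same grasp; the last joint's range is limited). The gripper opens to 85 mm and grips with 20 to 120 N. Pads are 22 mm wide; open, the fingers measure 114 mm over their backs; the gripper's body (76 mm by 85 mm) begins 54 mm behind the grasp point. The pads swing forward as they close: fully open they stand 13 mm farther back than shut.
Start: joints at [-3.793, 30.733, -0.252, 88.115, 0.149, 61.152, -4.079], TCP at [649.992, 0.002, 303.89] pointing down, gripper open.
Joint ranges: [-154.64, 154.64], [-21.42, 123.67], [-72.66, 72.17], [13.99, 137.28], [-74.86, 254.86], [10.95, 109.41], [-158.01, 158.01]. Speed limits (degrees/s): [136.94, 136.94, 180, 180, 180, 180, 180].

## Interface

Orientations are given as [roll, pitch, yaw] about the fixed x, y, z axes, in that order (R = Rz(yaw) Ry(pitch) Rx(roll)).
In Python, from cell import bot, vision gives the robot as it stands. The module is installed in compiled form; this text tells all that it offers. Calls block until the motion is done:
- bot.move_pose(position, orientation): joint-space move of the TCP to a pose.
- bot.move_linear(position, ori=None, max_speed=150): straight line of the TCP; ori=None keeps the orientation; max_speed is the mean speed in mm/s.
- bot.move_joints(angles): joint-space move.
- bot.gripper_to(opening, f_grip=None): opening from 0.0 (shut) to 1.0 (fully open); f_grip is the grip in N (None keeps the last); returns when the fingers have stopped.
- bot.hold(seconds).
- bot.ik(position, orientation): joint angles nearest the present ones, or None.
- vision.camera(name): name is "scene" or "side" or "wrist"; returns a dict with "color" (480x640x3 uint8, blue, green, red), "z_map" (480x640 float32, mm along the optical axis (not along the pixel's ray), 0 where there is no reading), "vertical_fov" (degrees; the focal length in pixels is half the picture's height over the tangent of half this angle, whatever the lens; pixels are square), "cx", "cy" (the principal point, pixels), "dist" ([k1, k2, p1, p2, k3] as OpenCV has them; the pictures are not rectified), "origin" and "rotation" of the camera in the world. Camera axes: x right, y down, z forward; pixel columns grow to the right and rows downward; lengths in mm; the calibration is good to about 2 mm. A picture is of the moment at which its call begins.
A pose or a line that the arm cannot do raises bot.IKError and nothing moves.
- bot.finish_job(): hands the job in; it is judged then, once.
Readings, each from a call of its own:
- bot.current_time_s(): time.
- bot.current_joint_pos(): joint angles.
- bot.current_joint_velocities(): joint speeds.
- bot.current_effort(): joint torques, N m.
- bot.current_tool_pos(): TCP position.
- bot.current_tool_rot(): TCP orientation.
- bot.current_ft_force(): force on the tool from outside, world axes, zero at the start.
- bot.current_wrist_torque(): the same for the moment, N m.
- bot.current_grip_width(): opening from 0.0 (shut) to 1.0 (fully open).
- bot.current_grasp_force(): force on a finger pad.
Only numpy, scipy, OpenCV 4.12 (cv2) and the standard library are available. Lean on these libraries where they do the work, as an engineer would, in place of code of your own. Each camera call takes 0.05 s, during which the arm holds its last target. There are 200 camera calls.

## Working session

There is one attempt and no reset: what is moved stays moved. The work goes in short steps, each a Python script; the robot and the scene stay as the last script left them, time stands still between calls to the robot, and variables do not carry over. Pictures are saved under pics/ and viewed, at most 10 in all, crops included, and the job is handed in when it is done.

```bash
mkdir -p pics; cat > h.py <<'E'
import numpy as np, cv2
from cell import bot, vision
def K(c):
    f=240/np.tan(np.radians(c["vertical_fov"])/2)
    return np.array([[f,0,c["cx"]],[0,f,c["cy"]],[0,0,1]])
def ray(c,uv):
    p=cv2.undistortPoints(np.array(uv,float).reshape(-1,1,2),K(c),np.array(c["dist"],float)).reshape(-1,2)
    return np.c_[p,np.ones(len(p))]@np.array(c["rotation"]).T
def onplane(c,uv,z):
    d=ray(c,uv);o=np.array(c["origin"]);return o+d*((z-o[2])/d[:,2])[:,None]
def cloud(c):
    v,u=np.mgrid[0:480,0:640]
    d=ray(c,np.c_[u.ravel(),v.ravel()])
    return (np.array(c["origin"])+d*c["z_map"].reshape(-1,1)).reshape(480,640,3)
E
python3 - <<'E'
from h import *
for n in ("scene","side"):
    c=vision.camera(n);cv2.imwrite(f"pics/{n}0.png",c["color"])
    np.save(f"pics/{n}.npy",c,allow_pickle=True)
    print(n,c["origin"],np.round(c["rotation"],2).tolist(),c["vertical_fov"],(c["z_map"]>0).mean())
print(bot.current_time_s(),bot.current_tool_rot())
E
```

```text
scene [1131.412564   -800.11085996  855.9033616 ] [-124.32, -0.78, 39.55] 56.13687763491266 0.9939908854166667
side [ -60.88411107  908.61203012 1004.20450156] [-127.97, 1.09, -150.79] 48.84899915770573 0.996220703125
0.1 [-1.79908876e+02  7.42325351e-03  9.00010103e+01]
```

View pics/scene0.png

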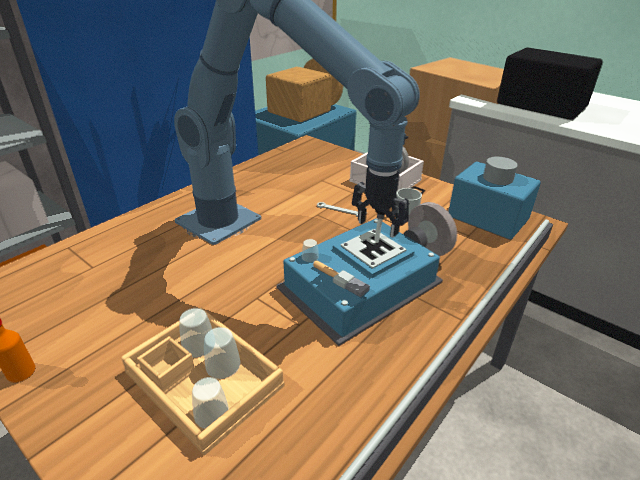

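View pics/side0.png

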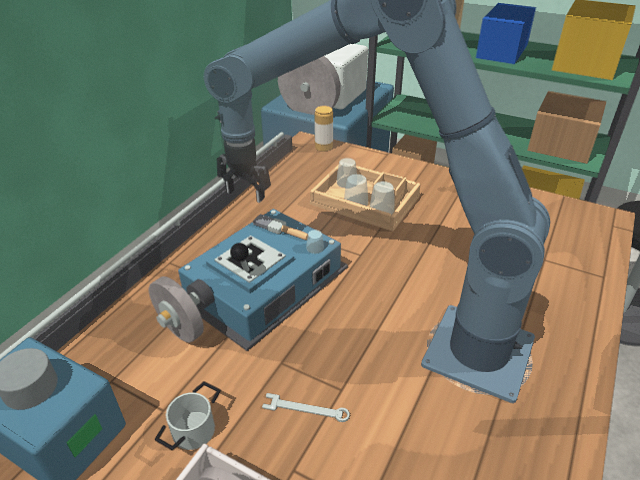

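Scene view: the gate is centred about (372,250), with the gripper overhead. Side view: the black ball is at (239,251), the gate about (250,258), and the cup and brush are on the right-hand part of the housing. The camera rotation is given as Euler angles, so I'll convert it and then measure.

```bash
sed -i 's/^def K/from scipy.spatial.transform import Rotation as Ro\ndef R(c): return Ro.from_euler("xyz",c["rotation"],degrees=True).as_matrix()\ndef K/; s/np.array(c\["rotation"\]).T/R(c).T/' h.py
python3 - <<'E'
from h import *
for n,box in (("scene",(325,220,420,280)),("side",(200,225,300,295))):
    c=np.load(f"pics/{n}.npy",allow_pickle=True).item()
    P=cloud(c);x0,y0,x1,y1=box
    m=np.zeros((480,640),bool);m[y0:y1,x0:x1]=1
    hsv=cv2.cvtColor(c["color"],cv2.COLOR_BGR2HSV)
    g=m&(hsv[...,1]<60)&(hsv[...,2]>120)&(abs(P[...,2]-120)<8)
    r=cv2.minAreaRect(P[g][:,:2].astype(np.float32)); print(n,g.sum(),r,np.median(P[g][:,2]))
    ctr=np.array(r[0])
    b=m&(hsv[...,2]<60)&(P[...,2]>165)&(np.linalg.norm(P[...,:2]-ctr,axis=2)<110)&(P[...,2]<228)
    Q=P[b]
    if len(Q)>10:
        A=np.c_[2*Q,np.ones(len(Q))];s=np.linalg.lstsq(A,(Q**2).sum(1),rcond=None)[0]
        print(len(Q),"ball",s[:3],np.sqrt(s[3]+s[:3]@s[:3]),Q.mean(0),Q.min(0),Q.max(0))
    # tall things: cup & brush
    for lab,mm in (("allhigh",(P[...,2]>105)&(P[...,2]<230)&(np.linalg.norm(P[...,:2]-ctr,axis=2)<230)),):
        ys,xs=np.where(mm);print(lab,mm.sum())
    cv2.imwrite(f"pics/{n}1.png",cv2.resize(c["color"][y0-20:y1+40,x0-40:x1+40],None,fx=4,fy=4,interpolation=2))
E
```

```text
scene 1033 ((584.926025390625, 30.642662048339844), (251.58493041992188, 143.46969604492188), 80.9937973022461) 119.97166218244502
allhigh 3544
side 1054 ((586.06884765625, 33.48735046386719), (230.82542419433594, 141.08590698242188), 78.13211822509766) 117.96704349403109
allhigh 3866
```

View pics/side1.png

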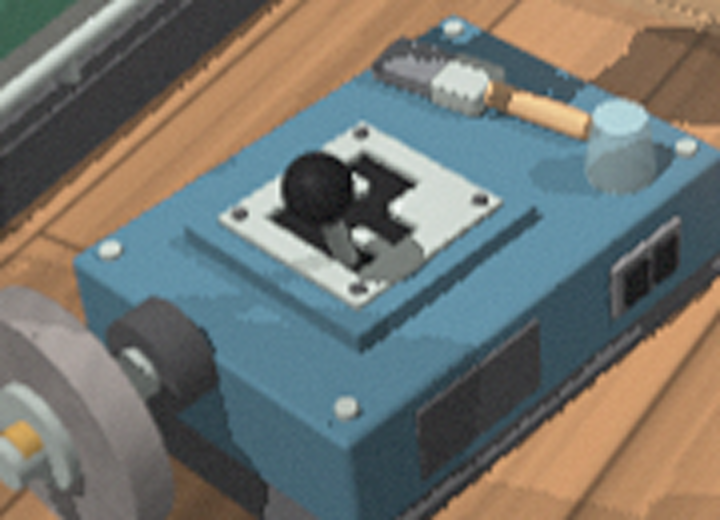

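The side crop shows the gate corners at (362,122), (502,200), (358,306) and (219,216), the four white bolts on the housing, and the ball at (318,188). The crop scale is 4 and its origin is (160,205).

```bash
python3 - <<'E'
from h import *
c=np.load("pics/side.npy",allow_pickle=True).item()
f=lambda a:np.array(a)/4+[160,205]
C=onplane(c,f([(362,122),(502,200),(358,306),(219,216)]),120)[:,:2]
print(C,C.mean(0))
e=[np.degrees(np.arctan2(*(C[i]-C[j])[::-1])) for i,j in((0,1),(3,2),(3,0),(2,1))];print(e)
print([np.linalg.norm(C[i]-C[(i+1)%4]) for i in range(4)])
print("ball",onplane(c,f([(318,188)]),199))
P=cloud(c);print("ball surf",P[252,239],P[250,239])
print("cup top",onplane(c,f([(622,118)]),150),"brush",onplane(c,f([(415,68),(590,125)]),115))
yaw=np.radians(np.mean(e[:2])); Rg=np.array([[np.cos(yaw),-np.sin(yaw)],[np.sin(yaw),np.cos(yaw)]])
for p in (onplane(c,f([(318,188)]),199),onplane(c,f([(622,118)]),150),onplane(c,f([(415,68),(590,125)]),115)): print((p[:,:2]-C.mean(0))@Rg)
E
```

```text
[[641.23575231   5.9115007 ]
 [514.53590435  31.58412598]
 [540.63234656 158.95499944]
 [667.81293885 130.91713318]] [591.05423552  81.84193982]
[np.float64(-11.454505745490053), np.float64(-12.432397693067145), np.float64(77.99718503827378), np.float64(78.42117094921687)]
[np.float64(129.27465011131912), np.float64(130.01678238640307), np.float64(130.23450004085294), np.float64(127.79966743357386)]
ball [[565.88809986 151.90783678 199.        ]]
ball surf [556.71080607 164.79595908 212.12722034] [557.17140985 163.31041101 216.95113707]
cup top [[468.37993734 -46.90456326 150.        ]] brush [[646.7832349  -68.19566367 115.        ]
 [505.62577481 -69.10949125 115.        ]]
[[-39.12121865  63.34109686]]
[[ -93.37508466 -151.34642069]]
[[  85.57230843 -135.25673315]
 [ -52.34030748 -165.36277893]]
```

The gate is centred at about (591,82) with a yaw of about -11.8°. The stick is in the near left slot. I'll shut the gripper and set it behind the ball, with its faces aligned to the gate.

```bash
cat >> h.py <<'E'
O=np.array([591.05,81.84]);YAW=-11.8
_a=np.radians(YAW);RG=np.array([[np.cos(_a),-np.sin(_a)],[np.sin(_a),np.cos(_a)]])
ORI=[180,0,90+YAW]
def W(x,y,tip): return [*(O+RG@[x,y]),tip+73]
def go(x,y,tip,v=120): bot.move_linear(W(x,y,tip),ORI,max_speed=v)
def F():
    f=np.array(bot.current_ft_force());return np.round([*(RG.T@f[:2]),f[2]],1)
def lever(n,uv):
    "ball centre pixel -> ray / 200 mm sphere about pivot -> gate-frame ball, cross, fore"
    c=uv[2];d=ray(c,[uv[:2]])[0];d/=np.linalg.norm(d);o=np.array(c["origin"])-[*O,20]
    b=o@d;t=-b-np.sqrt(max(b*b-(o@o-200**2),0));p=o+t*d
    q=np.array([*(RG.T@p[:2]),p[2]+20]);f=np.arcsin(q[0]/200)
    return q.round(1),round(np.arctan2(-q[1],q[2]-20),3),round(f,3)
E
python3 - <<'E'
from h import *
bot.gripper_to(0.0)
bot.move_linear([650,0,345],max_speed=150)
bot.move_pose(W(-110,66,270),ORI)
go(-110,66,186)
print(F(),bot.current_tool_pos(),bot.current_time_s(),bot.tip_extent)
c=vision.camera("scene");np.save("pics/s2.npy",c,allow_pickle=True)
cv2.imwrite("pics/s2.png",cv2.resize(c["color"][160:300,290:480],None,fx=4,fy=4,interpolation=2))
E
```

```text
[-0.1  1.7  0.7] [497.4538536  168.8999373  259.54098199] 3.05 72.6
```

View pics/s2.png

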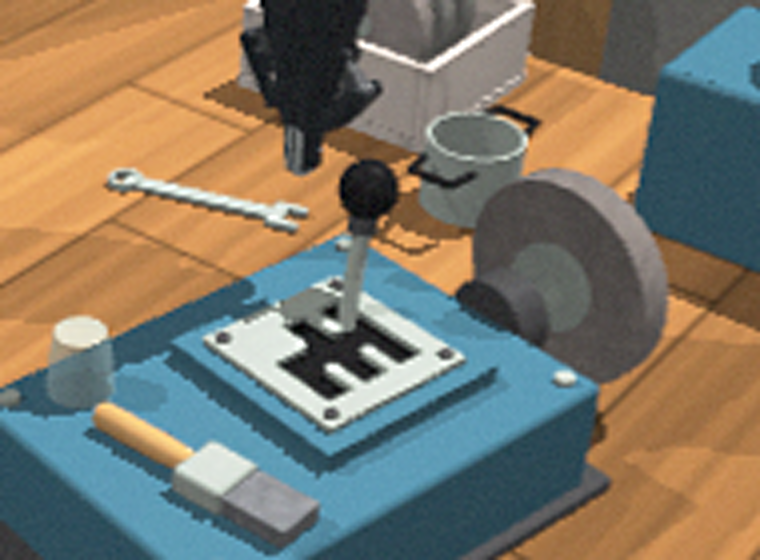

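The scene crop shows the ball at (369,187), gate corners at (338,278), (465,355), (330,430) and (205,338), and the shut fingertips at (302,165), clear of the ball. I'll cross-check the gate and lever with this view and with the side camera.

```bash
python3 - <<'E'
from h import *
c=np.load("pics/s2.npy",allow_pickle=True).item()
f=lambda a:np.array(a)/4+[290,160]
C=onplane(c,f([(338,278),(465,355),(330,430),(205,338)]),120)[:,:2]
print(C,C.mean(0),[np.degrees(np.arctan2(*(C[i]-C[j])[::-1])) for i,j in((1,0),(2,3))])
print("scene",lever("",(*f((369,187)),c)))
s=np.load("pics/side.npy",allow_pickle=True).item()
print("side",lever("",(239.5,252,s)))
r1=ray(c,[f((369,187))])[0];r2=ray(s,[(239.5,252)])[0]
A=np.c_[r1,-r2];t=np.linalg.lstsq(A,np.array(s["origin"])-np.array(c["origin"]),rcond=None)[0]
p1=c["origin"]+r1*t[0];p2=s["origin"]+r2*t[1];p=(p1+p2)/2
print("tri",p,p1-p2,RG.T@(p[:2]-O))
E
```

```text
[[548.93860291 154.05996342]
 [670.88221425 131.63236146]
 [646.81809533   1.18645773]
 [520.93872628  29.73971356]] [596.89440969  79.15462404] [np.float64(-10.421253537218023), np.float64(-12.780159932608054)]
scene (array([-39.3,  67.5, 204.1]), np.float64(-0.351), np.float64(-0.198))
side (array([-43.2,  66.8, 203.5]), np.float64(-0.349), np.float64(-0.218))
tri [564.24908052 156.40780605 202.99969254] [2.66655893 1.82300589 0.36245306] [-41.483368    67.51131138]
```

The two views agree to within a few mm, so I'll use the mean. Now the push forward, stopping short of the channel's middle for another look.

```bash
sed -i 's/^O=.*;YAW/O=np.array([594.,80.5]);YAW/' h.py
python3 - <<'E'
from h import *
go(-100,67,186)
for x in range(-95,-45,4):
    go(x,67,186,60);f=F();print(x,f)
    if np.hypot(*f[:2])>15:break
print(bot.current_time_s())
c=vision.camera("scene");np.save("pics/s3.npy",c,allow_pickle=True)
cv2.imwrite("pics/s3.png",cv2.resize(c["color"][160:300,290:480],None,fx=4,fy=4,interpolation=2))
E
```

```text
-95 [-0.1 -0.1 -1.2]
-91 [ 0.3 -0.7 -0.1]
-87 [-0.4  0.4  0.2]
-83 [-0.1 -0.9 -0.9]
-79 [ 0.7 -0.4 -0.7]
-75 [-1.5  0.6  0.9]
-71 [-3.1  0.8  1.8]
-67 [-1.6  1.6  0.1]
-63 [-1.7  1.5  0.9]
-59 [-0.8 -0.3  1.3]
-55 [-1.1  0.7  0.3]
-51 [-1.   0.6  1.3]
-47 [-1.8 -0.2  0.6]
6.6083
```

View pics/s3.png

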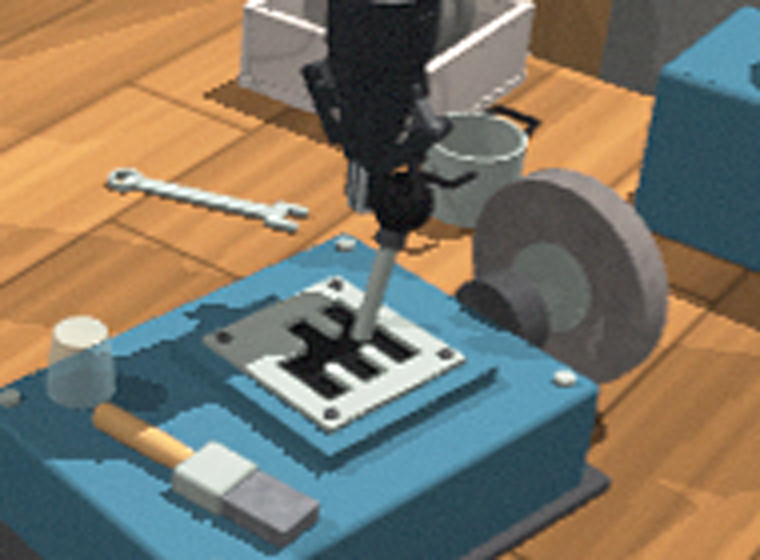

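The ball is at crop (404,204) with the fingers behind it. The rod meets the gate at about (362,335), close to the left end of the cross channel.

```bash
python3 - <<'E'
from h import *
f=lambda a:np.array(a)/4+[290,160]
c=np.load("pics/s3.npy",allow_pickle=True).item()
for n,p in(("s2",(369,187)),("s3",(404,204))):
    print(lever("",(*f(p),c)))
P=onplane(c,f([(362,335),(338,278),(465,355),(330,430),(205,338),(318,310),(352,312),(333,395),(415,350),(300,332)]),120)
ctr=P[1:5,:2].mean(0);print(((P[:,:2]-ctr)@RG).round(1))
E
```

```text
(array([-47.4,  73.6, 199.8]), np.float64(-0.389), np.float64(-0.239))
(array([ -5.6,  65.1, 209. ]), np.float64(-0.332), np.float64(-0.028))
[[  0.6  26.4]
 [-62.3  63.5]
 [ 61.7  66.5]
 [ 64.8 -66.1]
 [-64.2 -63.9]
 [-41.   23.1]
 [-24.2  40.8]
 [ 38.6 -38.3]
 [ 36.2  43.1]
 [-28.8  -5.9]]
```

```bash
python3 - <<'E'
from h import *
go(-39,67,186,40);print(F())
go(-75,67,186);go(-75,120,186) if False else go(-120,67,186)
o=[]
for n,(x,y) in (("scene",(340,180)),("side",(200,225))):
    c=vision.camera(n);np.save(f"pics/{n}4.npy",c,allow_pickle=True)
    o.append(cv2.resize(c["color"][y:y+90,x:x+100],None,fx=4,fy=4,interpolation=2))
cv2.imwrite("pics/c4.png",np.hstack(o));print(bot.current_time_s())
E
```

```text
[-0.9 -0.1 -0.3]
8.0833
```

View pics/c4.png

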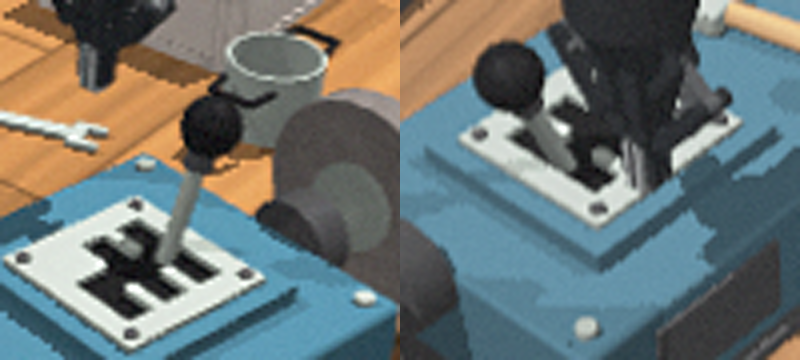

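In the left (scene) half the ball is at (211,126). In the right (side) half it is at (108,76).

```bash
python3 - <<'E'
from h import *
c=np.load("pics/scene4.npy",allow_pickle=True).item();s=np.load("pics/side4.npy",allow_pickle=True).item()
a=(392.75,211.5);b=(227,244)
print(lever("",(*a,c)),lever("",(*b,s)))
r1=ray(c,[a])[0];r2=ray(s,[b])[0]
t=np.linalg.lstsq(np.c_[r1,-r2],np.array(s["origin"])-np.array(c["origin"]),rcond=None)[0]
p1=c["origin"]+r1*t[0];p2=s["origin"]+r2*t[1];p=(p1+p2)/2
print(p,p1-p2,RG.T@(p[:2]-O))
E
```

```text
(array([ -2. ,  68.5, 207.9]), np.float64(-0.35), np.float64(-0.01)) (array([ -5. ,  69.3, 207.5]), np.float64(-0.354), np.float64(-0.025))
[604.60553335 148.96195477 206.79795508] [1.25520713 0.85431187 0.23221481] [-3.61878872 69.1839646 ]
```

The ball is at x ≈ -4 mm, inside the channel. I'll nudge it 3 mm, go round to its left side, push it right to about the middle and check.

```bash
python3 - <<'E'
from h import *
go(-60,67,186);go(-36,67,186,40);go(-80,67,186);go(-80,128,186);go(0,128,186)
for y in range(108,39,-6):
    go(0,y,186,60);f=F();print(y,f)
    if np.hypot(*f[:2])>12:break
o=[]
for n,(x,y) in (("scene",(330,180)),("side",(200,225))):
    c=vision.camera(n);np.save(f"pics/{n}5.npy",c,allow_pickle=True)
    o.append(cv2.resize(c["color"][y:y+90,x:x+100],None,fx=4,fy=4,interpolation=2))
cv2.imwrite("pics/c5.png",np.hstack(o));print(bot.current_time_s())
E
```

```text
108 [-0.  -0.3  0.1]
102 [0.1 0.9 0.7]
96 [-0.1  1.5  1.4]
90 [0.1 1.7 1.6]
84 [-0.4  0.5  0.8]
78 [-0.4  0.3  0.1]
72 [-0.1 -0.1 -0.1]
66 [-0.7  0.3 -0.3]
60 [ 0.2 -0.1 -0.5]
54 [-0.  -0.1  0. ]
48 [-0.6 -0.2  0.5]
42 [-0.2  0.1 -0.3]
14.8083
```

View pics/c5.png

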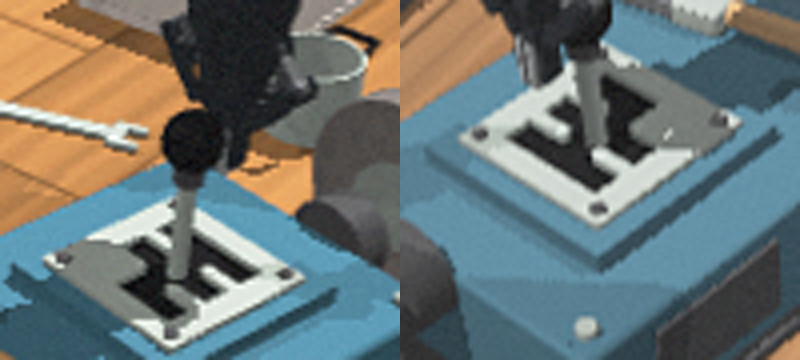

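In the scene half the ball is at (192,140). In the side half it is at about (186,22), partly behind the gripper, and the rod stands near the middle of the channel.

```bash
python3 - <<'E'
from h import *
c=np.load("pics/scene5.npy",allow_pickle=True).item();s=np.load("pics/side5.npy",allow_pickle=True).item()
print(lever("",(378,215,c)),lever("",(246.5,230.5,s)))
E
```

```text
(array([ -0.5,   8.7, 219.8]), np.float64(-0.044), np.float64(-0.002)) (array([-14.4,  12. , 219.1]), np.float64(-0.06), np.float64(-0.072))
```

The clear scene view gives fore ≈ 0, so the stick is on line. I'll push on to the right-hand end.

```bash
python3 - <<'E'
from h import *
for y in [36,30,24,18,12,6,0,-6,-12,-18,-24,-29,-33]:
    go(0,y,186,60);f=F();print(y,f)
    if np.hypot(*f[:2])>10:break
go(0,10,186);go(-80,10,186)
o=[]
for n,(x,y) in (("scene",(310,180)),("side",(215,205))):
    c=vision.camera(n);np.save(f"pics/{n}6.npy",c,allow_pickle=True)
    o.append(cv2.resize(c["color"][y:y+90,x:x+100],None,fx=4,fy=4,interpolation=2))
cv2.imwrite("pics/c6.png",np.hstack(o));print(bot.current_time_s())
E
```

```text
36 [-0.7 -0.5  0.3]
30 [-0.5 -0.5 -0.4]
24 [ 0.7 -0.8  0.8]
18 [-0.1  0.   0.4]
12 [-0.3  0.3 -0.8]
6 [-0.  -1.   0.7]
0 [ 0.1  0.2 -0.1]
-6 [-0.2  0.3  1. ]
-12 [-0.3  0.3  0.1]
-18 [0.5 0.9 0.2]
-24 [-0.3 -0.1  0.4]
-29 [-0.1  0.5 -0.4]
-33 [ 0.1 -0.   0.4]
19.4833
```

View pics/c6.png

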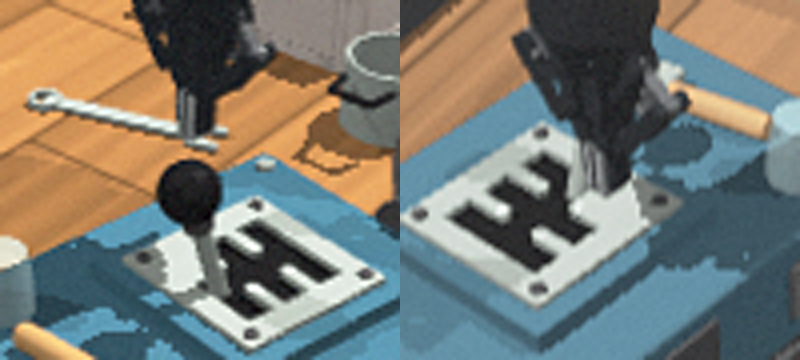

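In the scene half the ball is at (189,191) and the rod enters the gate at (217,290), at the right-hand end. The side view is blocked.

```bash
python3 - <<'E'
from h import *
c=np.load("pics/scene6.npy",allow_pickle=True).item()
print(lever("",(357.25,227.75,c)))
f=lambda a:np.array(a)/4+[310,180]
P=onplane(c,f([(216,288),(256,204),(366,274),(251,335),(144,258)]),120)
print(((P[:,:2]-P[1:,:2].mean(0))@RG).round(1))
E
```

```text
(array([-2.000e-01, -6.570e+01,  2.089e+02]), np.float64(0.335), np.float64(-0.001))
[[  2.7 -38.7]
 [-55.6  55.3]
 [ 54.5  55.4]
 [ 55.4 -56. ]
 [-54.3 -54.8]]
```

Cross is 0.335 and fore is 0. Now I'll push forward into the third slot, watching the force near home.

```bash
python3 - <<'E'
from h import *
go(-80,-65,186)
x=-45
while x<42:
    go(x,-65,186,60 if x<16 else 30);f=F();print(x,f)
    if np.hypot(*f[:2])>7:break
    x+=6 if x<15 else 1.5
go(-30,-65,186);go(-80,-65,186);go(-80,-10,260)
c=vision.camera("scene");np.save("pics/s7.npy",c,allow_pickle=True)
cv2.imwrite("pics/c7.png",cv2.resize(c["color"][170:290,280:440],None,fx=5,fy=5,interpolation=2));print(bot.current_time_s())
E
```

```text
-45 [ 0.9 -1.   0. ]
-39 [ 0.1  0.1 -0.4]
-33 [-0.6 -0.2  1. ]
-27 [-0.4  0.1  0.5]
-21 [-1.2 -0.1 -0.5]
-15 [-0.8  0.1  1.6]
-9 [-0.9  0.1  0.3]
-3 [-0.4 -1.  -0. ]
3 [-0.3 -0.2  0.1]
9 [-1.9  0.6  0.3]
15 [-1.4 -0.2  0.5]
16.5 [-1.2 -0.2 -0.8]
18.0 [-2.   0.6 -0.7]
19.5 [-1.3  0.4 -0.9]
21.0 [-1.7  1.1 -0.5]
22.5 [-2.  -0.5 -0.7]
24.0 [-1.6  1.  -0.3]
25.5 [-1.5 -0.1 -1.9]
27.0 [-1.3  0.7 -0.8]
28.5 [-2.4  0.1 -1.4]
30.0 [-4.6  0.  -0.2]
31.5 [-6.3 -0.1  1.9]
33.0 [-10.1  -0.2   3.2]
28.7
```

View pics/c7.png

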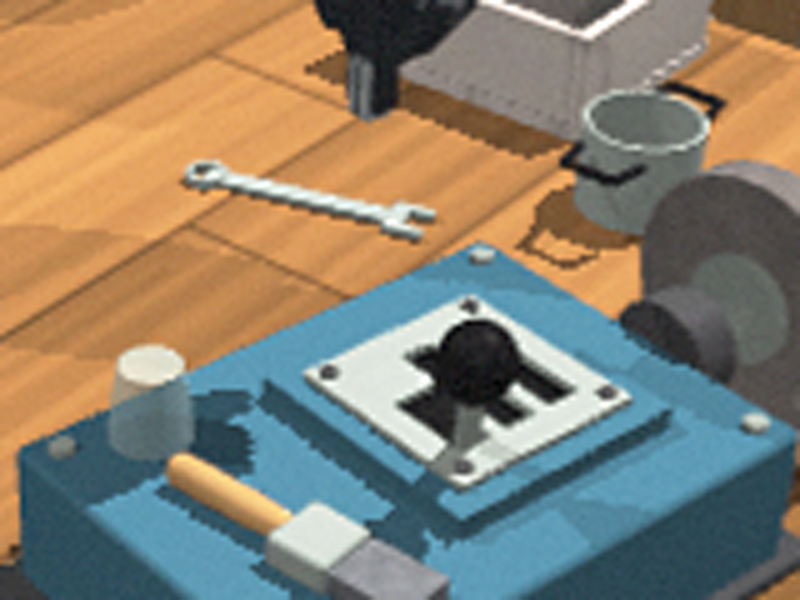

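The ball is at crop (480,360), the rod stands at the end of the third slot, and the cup and brush are undisturbed. The force rise at the end shows the stop was reached.

```bash
python3 - <<'E'
from h import *
c=np.load("pics/s7.npy",allow_pickle=True).item()
l=lever("",(376,242,c));print(l)
if l[2]>0.28 and l[1]>0.28: print(bot.finish_job())
E
```

```text
(array([ 66.3, -61. , 198.6]), np.float64(0.329), np.float64(0.338))
the job is handed in; nothing more can be done
None
```

The gearstick is fully home in the third slot (measured cross 0.33, fore 0.34 rad). It was pushed there with the shut fingers only, entered no other slot, and the job has been handed in.

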